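# Tighten a castle nut to its next slot and lock it

### The arm

A 7-joint arm with a two-finger parallel gripper is mounted at the origin on the work surface; the furniture and walls round the work are solid. World frame = base frame: x ahead of the robot, y to its left, z up, the work surface at z = 0. Lengths are in mm, angles in rad, forces in N, time in s.
With the tool pointing down it reaches from about 400 to 875 mm from the base axis. Payload 19.3 kg.
Tool frame: the origin (TCP) lies at the very end of the fingers, on their centre line; the grasp point (between the pads) lies 19 mm behind it (grip_point_offset is the z of the grasp point in the tool frame, in mm); z points along the fingers, y is the line along which they close (so a half turn about z gives the same grasp; the last joint's range is limited). The gripper opens to 85 mm and grips with 20 to 120 N. Pads are 22 mm wide; open, the fingers measure 114 mm over their backs; the gripper's body (76 mm by 85 mm) begins 54 mm behind the grasp point. The pads swing forward as they close: fully open they stand 13 mm farther back than shut.
Start: joints at [-1.242, 0.521, -0.036, 1.599, 0.021, 1.021, -0.113], TCP at [242.713, 575.938, 231.291] pointing down, gripper open.
Joint ranges: [-2.91, 2.91], [-0.3, 2.13], [-1.5, 1.42], [0.17, 2.43], [-1.26, 4.41], [0.16, 1.93], [-2.52, 2.52]. Speed limits (rad/s): [1.89, 1.89, 2.39, 2.39, 3.01, 3.01, 3.01].

### API

Orientations are given as a 3x3 rotation matrix whose columns are the frame's x, y, z axes.
In Python, from workcell import movep, movel, goto_joints, open_gripper, clamp, wait, inverse_kinematics, read_state, camera, PlanningError, finish_job, grip_point_offset gives the robot as it stands. Calls block until the motion is done:
- movep(position, orientation): joint-space move of the TCP to a pose.
- movel(position, frame=None, max_speed=150, guard=None): straight line of the TCP; frame=None keeps the orientation; max_speed is the mean speed in mm/s. With guard (N) it stops when the force on the tool has changed by that much, and returns True; else False.
- goto_joints(angles): joint-space move.
- open_gripper() and clamp(): open the fingers fully, or close them until they stop; the grip force is fixed at half the most.
- wait(seconds).
- inverse_kinematics(position, orientation): joint angles nearest the present ones, or None.
- read_state(): the state.
- camera(name): name is "side" or "top" or "wrist"; returns a dict with "image" (480x640x3 uint8, blue, green, red), "range_z" (480x640 float32, mm along the optical axis (not along the pixel's ray), 0 where there is no reading), "fx", "fy", "cx", "cy" (pixels), "cam_to_world" (4x4, takes a point from camera to world coordinates). Camera axes: x right, y up, looking along -z (the intrinsics and any distortion apply to the point x, -y, -z); pixel columns grow to the right and rows downward; lengths in mm; the calibration is good to about 2 mm. A picture is of the moment at which its call begins.
A pose or a line that the arm cannot do raises PlanningError and nothing moves.
- finish_job(): hands the job in; it is judged then, once.
The state is a dict: "time": time; "qpos": joint angles; "qvel": joint speeds; "joint_efforts": joint torques, N m; "eef_pos": TCP position; "tool_rot": TCP orientation; "ft_force": force on the tool from outside, world axes, zero at the start; "torque": the same for the moment, N m; "finger_gap": finger opening in mm; "gripper_force": force on a finger pad.
Only numpy, scipy, OpenCV 4.12 (cv2) and the standard library are available. Lean on these libraries where they do the work, as an engineer would, in place of code of your own. Each camera call takes 0.05 s, during which the arm holds its last target. There are 200 camera calls.

### The job

The big castle nut on the axle stand still has its lock pin riding on the crown between two slots. Push the ring spanner's handle down to tighten the nut to the very next slot, stopping as soon as you feel the pin drop in and block the nut (do not force it further, and do not turn back to the slot behind). Then press the lock pin's head down until it is fully home, and leave the things around undisturbed.

Things in the scene. Friction and masses are not known exactly. Their poses are not given: they have to be found in the camera images.
- axle_end (a point): Point on the horizontal steel axle of the grey stand (fixed to the bench, base plate 175x150 mm), 140 mm above the bench, straight below the lock pin, amid the crown of the steel castle nut (hexagon 80 mm across flats; crown 80 mm across, six 12 mm slots 60 deg apart). x: along the axle into the stand (away from the robot at yaw 0); y: left, seen from the axle's free end; z up.
- bracket_top (a point): Centre of the top of the steel guide bush (26 mm in diameter, 217 mm above the bench) that carries the lock pin straight above the nut's crown. A grey bracket arm, 34 mm wide, top 214 mm (bolt heads 221 mm) above the bench, runs from it along the axle to the bearing block behind (112 mm wide, up to 196 mm high).
- spanner: Dark steel ring spanner (108 mm across) on the nut's hexagon. Its handle, 20 mm high, 14 mm thick along the axle, reaches 187 mm from the axis on the right seen from the axle's free end (-y of axle_end). Pushed down, it turns with the nut, which tightens it, against about 0.5 N m (4 N at 130 mm); it stays where left; over 30 N strains it. Origin on the axle axis, x along it.
- handle (a point): Mid-bar point of the spanner handle, 150 mm from the axle axis; 24 mm further in than axle_end; upper face 10 mm above, bar runs on 37 mm. It sits at an arbitrary angle to the nut's slots. At the start it is 12 deg below to 37 deg above level; 17 to 46 deg of turn bring the next slot, at 4 to 33 deg below level; there the dropped pin blocks it and the force rises steeply.
- lock_pin (a joint): Depth (m) of the lock pin, a vertical 8 mm steel pin in the guide bush: 0 to 0.001 while its round tip rides on the crown; a spring drops it to about 0.010 when a slot comes under it, which blocks the nut; 0.020 fully home, a hard stop. From 0.010 on it is a friction fit that needs 5 to 10 N (15 N if hit fast) and stays where it is pressed.
- pin_top (a point): Centre of the top face of the lock pin's round head, 32 mm in diameter and 11 mm thick; about 248 mm above the bench with the pin up, 228 mm with it fully home. Moves down with the pin.
- puck_01: Bystander: round black and grey puck, 148 mm across and 63 mm high, lying flat on the bench. Origin at the centre of its underside.
- paste_tin: Bystander: flat round tin, 57 mm in diameter, 24 mm high. Origin at the centre of its underside.
- spacer_block: Bystander: aluminium block 30 x 50 x 20 mm with two holes. Origin at the centre of its underside.

How it is judged (in metres and radians):
On the way, in this order (a step that is already met when the one before it is completed fails the run):
1. the nut is tightened to the next slot and the lock pin has dropped into it (depth over 5 mm) (value of joint lock_pin above 0.005 m and height (world z) of handle between 0.05 and 0.165 m), for 0.2 s.
2. the lock pin is pressed fully home (depth over 18 mm) (value of joint lock_pin above 0.018 m), for 0.2 s.
At the end, for the whole second after the job is handed in: The lock pin stays at least 18 mm of its 20 mm down, through the first slot in the tightening direction (the handle's listed point then stands 50 to 165 mm above the bench, which only that slot gives), with the spanner still on the nut and at rest (value of joint lock_pin above 0.018 m and height (world z) of handle between 0.05 and 0.165 m and linear speed of spanner below 0.02 m/s); the robot touches nothing.
It fails at once if the spanner is forced: more than 30 N between robot and spanner (contact force between any of the fingers, the arm and spanner above 30 N).
It fails at once if the nut is driven past the next slot (handle point below 45 mm) or turned back to the slot behind (pin dropped with the handle point above 200 mm) (height (world z) of handle below 0.045 m or (value of joint lock_pin above 0.005 m and height (world z) of handle above 0.2 m)).
It fails at once if a bystander (puck, tin or block) is moved more than 30 mm (distance of any of puck_01, paste_tin, spacer_block from where it was at the start of the episode above 0.03 m).
It also fails if it takes over 46 s, if anything falls off the work surface, if the arm or the gripper's body presses on something with over 40 N, if the wrist force passes 120 N, or if a joint passes its speed limit or range.

## Working session

There is one attempt and no reset: what is moved stays moved. The work goes in short steps, each a Python script; the robot and the scene stay as the last script left them, time stands still between calls to the robot, and variables do not carry over. Pictures are saved under pics/ and viewed, at most 10 in all, crops included, and the job is handed in when it is done.

```bash
mkdir -p pics
cat > h.py <<'E'
import numpy as np, cv2
from workcell import *
def pts(c):
    v,u=np.mgrid[0:480,0:640]; z=c["range_z"]
    P=np.stack([(u-c["cx"])/c["fx"]*z,-(v-c["cy"])/c["fy"]*z,-z,np.ones_like(z)],-1)
    W=P@np.array(c["cam_to_world"]).T
    W=W[...,:3]; W[z<=0]=np.nan
    return W
E
python3 - <<'E'
from h import *
ims=[]
for n in("side","top"):
    c=camera(n); cv2.imwrite(f"pics/{n}0.png",c["image"]); np.savez(f"{n}0.npz",W=pts(c),**{k:c[k] for k in("image","range_z","fx","fy","cx","cy","cam_to_world")})
    print(n,np.round(c["cam_to_world"],3).tolist(),[k for k in c])
print(read_state()["time"])
E
```

```text
side [[1.0, 0.013, -0.016, 458.217], [-0.021, 0.501, -0.865, -597.45], [-0.003, 0.865, 0.501, 582.376], [0.0, 0.0, 0.0, 1.0]] ['image', 'range_z', 'fx', 'fy', 'cx', 'cy', 'cam_to_world']
top [[-0.001, 0.996, -0.087, 373.124], [-1.0, -0.002, -0.011, 125.471], [-0.011, 0.087, 0.996, 1133.966], [0.0, 0.0, 0.0, 1.0]] ['image', 'range_z', 'fx', 'fy', 'cx', 'cy', 'cam_to_world']
0.1
```

View pics/side0.png

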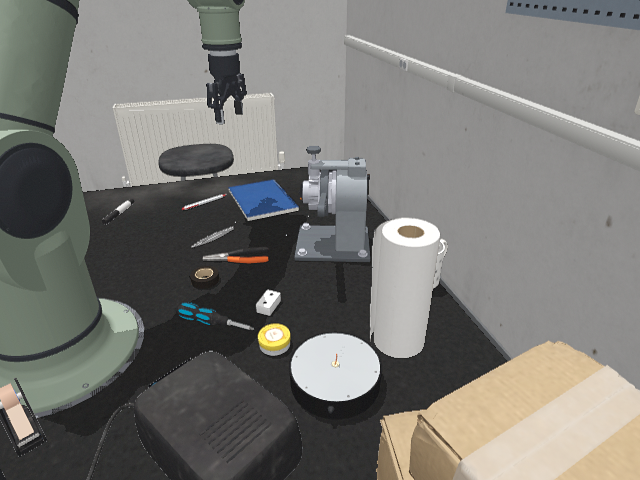

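View pics/top0.png

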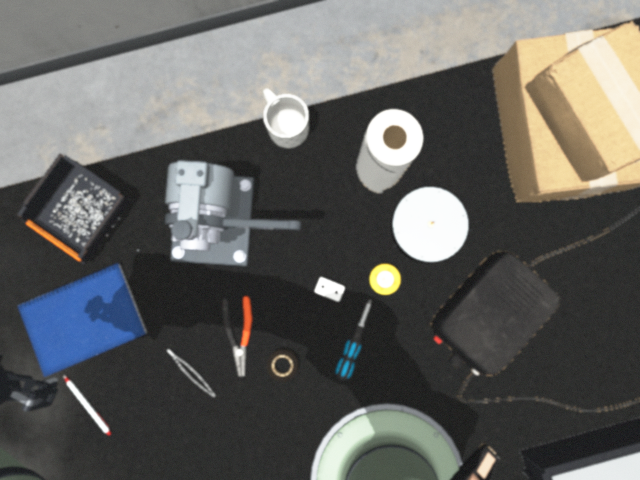

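Side view: the stand is at about (335,200) with the pin head at (313,149). Top view: the pin head is at about (184,229), the bracket arm runs up to (190,170), and the handle goes from (222,224) to (300,226).

Run:
```python
from h import *
d=np.load("top0.npz");W=d["W"];np.set_printoptions(precision=0,suppress=True)
for u in range(205,306,8):
    col=W[205:245,u]; ok=col[:,2]>25
    k=np.nonzero(ok)[0]
    print(u,[(int(205+i),*np.round(W[205+i,u]).astype(int)) for i in k[::3]])
m=(W[...,2]>235)&(W[...,2]<262); m[:, :150]=0;m[:,230:]=0;m[:150]=0;m[280:]=0
P=W[m];print("pin top",len(P),np.median(P,0),P.min(0),P.max(0),np.argwhere(m).mean(0))
# bracket arm
m=(abs(W[...,2]-214)<4); m[:, :150]=0;m[:,230:]=0;m[:150]=0;m[280:]=0
for v in range(160,240,6):
    r=np.nonzero(m[v])[0]
    if len(r): print(v,r.min(),r.max(),W[v,r].mean(0))
s=np.load("side0.npz");S=s["W"]
m=(S[...,2]>235)&(S[...,2]<262);m[:,:290]=0;m[:,335:]=0;m[:130]=0;m[170:]=0
P=S[m];print("side pin",len(P),np.median(P,0),P.min(0),P.max(0))
cv2.imwrite("pics/c.png",np.hstack([cv2.resize(s["image"][135:275,285:385],(400,560),interpolation=2),cv2.resize(d["image"][150:290,150:310][:, :],(400,350))[:350] if 0 else cv2.copyMakeBorder(cv2.resize(d["image"][150:290,150:310],(400,350)),0,210,0,0,0)]))
```

```text
205 [(205, np.int64(506), np.int64(319), np.int64(184)), (208, np.int64(501), np.int64(318), np.int64(185)), (211, np.int64(496), np.int64(319), np.int64(183)), (214, np.int64(490), np.int64(318), np.int64(187)), (217, np.int64(485), np.int64(317), np.int64(190)), (220, np.int64(480), np.int64(317), np.int64(189)), (223, np.int64(475), np.int64(318), np.int64(187)), (226, np.int64(471), np.int64(319), np.int64(180)), (229, np.int64(468), np.int64(323), np.int64(159)), (232, np.int64(463), np.int64(323), np.int64(158)), (235, np.int64(458), np.int64(323), np.int64(158)), (238, np.int64(453), np.int64(323), np.int64(157)), (241, np.int64(448), np.int64(323), np.int64(159)), (244, np.int64(443), np.int64(323), np.int64(157))]
213 [(205, np.int64(507), np.int64(307), np.int64(177)), (208, np.int64(502), np.int64(307), np.int64(176)), (211, np.int64(498), np.int64(308), np.int64(168)), (214, np.int64(493), np.int64(309), np.int64(165)), (217, np.int64(486), np.int64(306), np.int64(179)), (220, np.int64(481), np.int64(306), np.int64(180)), (223, np.int64(476), np.int64(306), np.int64(179))
[... 2521 characters left out ...]
 np.int64(191))]
293 [(221, np.int64(477), np.int64(171), np.int64(197)), (224, np.int64(472), np.int64(171), np.int64(197)), (227, np.int64(467), np.int64(171), np.int64(196))]
301 []
pin top 337 [458. 341. 248.] [444. 327. 240.] [474. 357. 253.] [230. 182.]
166 177 207 [565. 335. 216.]
172 176 207 [555. 332. 215.]
178 176 206 [545. 335. 216.]
184 177 206 [536. 335. 215.]
190 180 201 [526. 336. 214.]
196 180 200 [516. 337. 214.]
202 179 199 [506. 338. 214.]
208 179 199 [497. 338. 214.]
214 178 199 [487. 339. 214.]
220 178 198 [477. 335. 214.]
226 192 197 [468. 329. 215.]
232 194 197 [458. 327. 213.]
238 188 191 [448. 336. 215.]
side pin 108 [458. 331. 246.] [443. 323. 237.] [473. 350. 249.]
```

View pics/c.png

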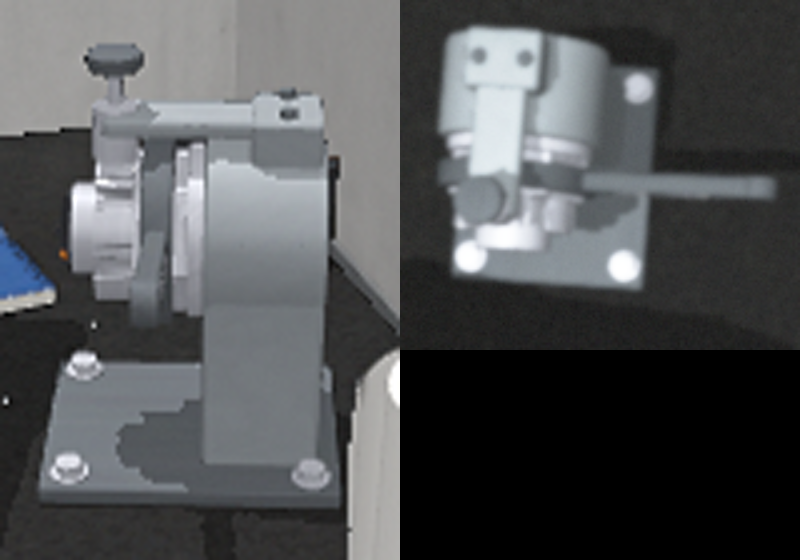

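Bracket line and handle agree on an axle yaw of about −4.4°, and the pin top height of 248 mm checks. The handle is about 14.6° above level, so the next slot is at 4 to 31° below. I'll push with closed fingers at about 135 mm radius.

Run:
```python
from h import *
s=read_state();p=np.array(s["eef_pos"]);R0=np.array(s["tool_rot"]);print(R0.round(2).tolist())
best=None
for yaw in np.radians([-4.4,85.6,175.6,-94.4]):
    R=np.array([[np.cos(yaw),np.sin(yaw),0],[np.sin(yaw),-np.cos(yaw),0],[0,0,-1]])
    a=[inverse_kinematics(x,R) for x in([474,204,300],[474,204,66],[458,341,228],[458,341,300])]
    if any(q is None for q in a): print(yaw,"no");continue
    c=sum(np.abs(np.array(a[0])-s["qpos"]));print(yaw,c,np.round(a[0],2),np.round(a[1],2))
    if best is None or c<best[0]: best=(c,R)
R=best[1];np.save("R.npy",R)
clamp()
movel([p[0],p[1],360])
movep([474,204,320],R)
movel([474,204,210],max_speed=120)
s=read_state();print(s["time"],np.round(s["eef_pos"],1),np.round(s["ft_force"],1),s["finger_gap"])
cv2.imwrite("pics/s1.png",camera("side")["image"][100:300,240:440].repeat(3,0).repeat(3,1)[:600])
```

```text
[[-0.92, 0.39, -0.0], [0.39, 0.92, -0.0], [-0.0, -0.0, -1.0]]
-0.07679448708775051 3.4524936246477487 [-1.07  0.34  0.72  1.82 -0.25  1.07 -1.91] [-0.87  0.67  0.48  2.03 -0.56  0.58 -1.65]
1.494001839707146 1.8296154657290977 [-0.83  0.29  0.39  1.81 -0.12  1.06 -0.47] [-0.7   0.62  0.24  2.02 -0.28  0.53 -0.34]
3.0647981665020425 2.3965265872780837 [-0.56  0.27  0.05  1.8  -0.01  1.07  0.99] [-0.49  0.6  -0.05  2.01  0.05  0.53  0.92]
-1.6475908138826472 4.319598685187241 [-0.29  0.29 -0.29  1.79  0.09  1.08  2.45] [-0.24  0.62 -0.38  1.99  0.4   0.6   2.18]
4.5583 [474.3 204.2 210.6] [ 0.  -0.2  0.6] 0.24847134829766176
```

View pics/s1.png

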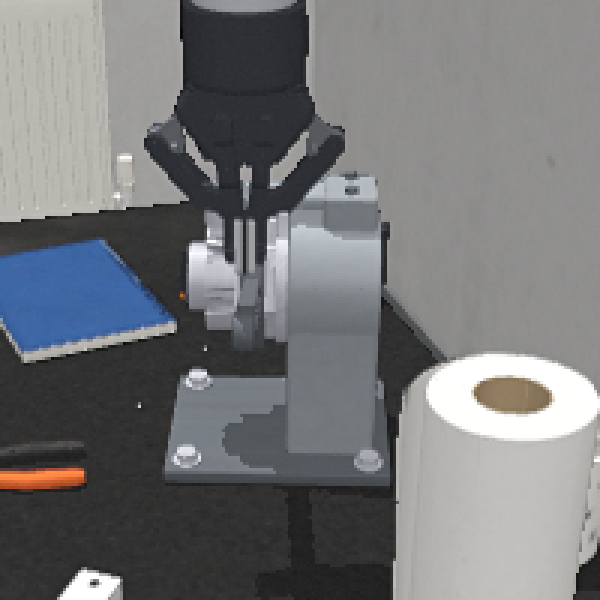

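The closed fingertips (245,260 in the crop) stand right over the handle bar (250,285) with free space around them. Next I push down under guard.

Run:
```python
from h import *
f0=np.array(read_state()["ft_force"])
hit=movel([474,204,70],max_speed=22,guard=11)
s=read_state();p=np.array(s["eef_pos"])
print(hit,s["time"],p.round(1),(np.array(s["ft_force"])-f0).round(1))
c=camera("top");W=pts(c);m=(W[...,2]>222)&(W[...,2]<262);m[:,:160]=0;m[:,205:]=0;m[:212]=0;m[250:]=0
print("top",m.sum(),np.median(W[m],0).round(1) if m.any() else "")
cv2.imwrite("pics/t1.png",c["image"])
```

```text
True 8.575 [474.2 204.7 112.4] [0.5 0.4 5.9]
top 328 [458.6 340.7 238.1]
```

The guard stopped the push at z = 112 mm, and the pin top went from 248 to 238 mm, so the pin has dropped. Now I press it home.

Run:
```python
from h import *
R=np.load("R.npy")
movel([474,204,290]); movel([458.5,340.8,290]); movel([458.5,340.8,250],max_speed=80)
f0=np.array(read_state()["ft_force"])
hit=movel([458.5,340.8,223],max_speed=10,guard=22)
s=read_state();print(hit,s["time"],np.round(s["eef_pos"],1),(np.array(s["ft_force"])-f0).round(1))
wait(0.3)
movel([458.5,340.8,300]); movel([420,150,330])
c=camera("top");cv2.imwrite("pics/t2.png",c["image"]);W=pts(c);m=(W[...,2]>222)&(W[...,2]<262);m[:,:160]=0;m[:,205:]=0;m[:212]=0;m[250:]=0
print("top",m.sum(),np.median(W[m],0).round(1) if m.any() else "")
c=camera("side");S=pts(c);m=(S[...,2]>221)&(S[...,2]<262);m[:,:290]=0;m[:,328:]=0;m[:130]=0;m[170:]=0
print("side",m.sum(),np.nanmax(S[m],0) if m.any() else "")
for u in(245,261,277,293):
    q=W[216:232,u];q=q[q[:,2]>60];print(u,q.mean(0).round() if len(q) else "")
print(read_state()["time"])
cv2.imwrite("pics/s2.png",c["image"])
```

```text
True 13.6583 [458.6 340.8 228.4] [-2.7 -1.   7.1]
top 315 [458.3 340.9 228.7]
side 93 [473.38181779 353.96650813 229.34978414]
245 [419. 182. 708.]
261 [419. 170. 709.]
277 [418. 158. 709.]
293 [419. 146. 709.]
16.1583
```

View pics/s2.png

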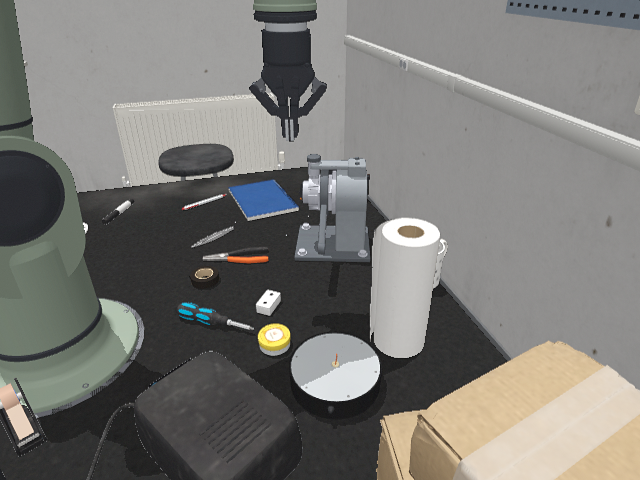

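The side view shows the pin head low on its bush at (314,157) and the handle tilted down at (322,240). The bystanders are where they were and the gripper is clear. The pin top measures 228.4 to 228.7 mm, which is home, so I hand in.

```bash
python3 -c "
from h import *
print(finish_job())"
```

```text
the job is handed in; nothing more can be done
None
```

I tightened the nut to the next slot, felt the pin drop in, pressed it home (its top went from 248 to about 228.5 mm), and handed the job in after about 16 s on the robot's clock; `finish_job()` gave no verdict.

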